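# Hang the hopper bin back on its rail and press it home

## Task

Take the empty plastic bin off the sloped stand, keep it tilted as it lies there, and hook the lip at its back over the steel rail in the free bay of the aluminium rack. Let it lean on the catch pin below the rail, then press its front edge down until the bin has swung down flat against the crossbar and the pin is fully home. Leave it hanging there and do not disturb the other things on the bench.

Things in the scene. Friction and masses are not known exactly. Their poses are not given: they have to be found in the camera images.
- bin_mid (a point): Centre of the loose bin: grey plastic, empty, open on top, about 0.2 kg; floor 80 x 100 mm, walls 4 mm, sides 60 and back 100 mm high. Point: on the middle plane, 30 mm above the floor's underside. Bin axes: x front to back, y width, z up out of the floor. It starts tilted 30 deg about y, back lower than front. The 55 mm front wall flares out 30 deg, so it starts vertical.
- bin_grip (a point): Centre of the thick grip bar at the top of the bin's front wall: 60 mm long (y), 22 mm tall, 10 mm thick, its top 11 mm above this point. Bin axes. At the start it stands vertical, to be pinched from above across its thickness, one finger inside the bin, one outside. It lies 57.7 mm in front of bin_mid and 10.6 mm above it (bin axes). To swing a leaning bin down, press here from above.
- bin_lip (a point): Where the rail runs in the hooked bin: in the slot under the lip behind the back wall; bin axes. 107.7 mm behind and 50.4 mm above bin_grip. The slot opens downwards (bin -z), is 20 mm wide in x (10 mm either side of this point), 100 mm long, its closed top 5 mm above this point, the lip's edge ends 15 mm below it. To hook a tilted bin, move it along its own -z.
- rail_mid (a point): On the axis of the rack's steel rail, middle of the free bay, 180 mm above the bench. Round bar, 10 mm in diameter, along y; x points to the back, away from the robot side where bins hang; z up. The bay is 168 mm wide between 12 mm posts that reach 12 mm above the axis; a like bin, part of the rack, hangs in the next bay at +y.
- bar_face (a point): Front face of the crossbar at the middle of the bay: 15 mm in front of the rail axis, 65 mm below it; bar 30 mm tall. Axes as rail_mid. The back of a bin hung flat lies on it; its bin_grip is then 112.7 mm in front of the rail axis and 50.4 mm below it.
- catch (a joint): Catch pin in the middle of the free bay, 65 mm below the rail axis, 16 mm thick, standing out 24 mm to the front of the crossbar at 0; 0.024 m = pushed fully home, flush. It slides along the rack's x against 5 N of friction, without spring: it stays where it is left. It holds a hooked bin leaning out about 22 deg and is in the way of a bin lowered level.
- stand: Wooden sloped stand, fixed, 120 mm wide, about 100 mm long; holds the bin tilted 30 deg. Origin on the bench under the middle of the bin's floor; x runs down the slope, away from the robot, z up.
- brake_disc: Bystander: steel disc 90 mm in diameter, 7 mm thick, lying flat near the rack; origin at the centre of its underside.
- slide_gauge: Bystander: steel sliding gauge 190 mm long, 8 mm thick, lying flat; origin in the middle of its beam's underside, x along the beam.
- gear_housing: Bystander: aluminium gear housing, 110 mm in diameter, 60 mm high, standing left of the rack's front; origin at the centre of its underside.
- driver: Bystander: screwdriver lying on the bench near the robot; origin below it, x along it.
- shock: Bystander: spring damper about 190 mm long, 32 mm thick, lying at the back right; origin under its middle.
- bearing: Bystander: steel ball bearing ring, 38 mm in diameter, 12 mm high, lying to the right; origin at the centre of its underside.

How it is judged:
On the way:
1. the bin is hooked: the rail runs in the slot of its lip while the bin still leans out and the catch pin is still out (x of bin_lip in the frame of rail_mid between -0.011 and 0.011 m and z of bin_lip in the frame of rail_mid between -0.011 and 0.011 m and y of bin_lip in the frame of rail_mid between -0.036 and 0.036 m and angle between bin_lip's own z axis and vertical above 0.2 rad and value of joint catch below 0.01 m), for 0.2 s.
At the end, for the whole second after the job is handed in: The bin hangs by its lip on the rail in the free bay, within 36 mm of its middle, upright and square to the rail within 0.08 rad (about 4.5 deg), the rail at the top of the lip's slot (within 7 mm in height, 11 mm across), with the catch pin pushed in by more than 20 mm of its 24 mm, at rest (x of bin_lip in the frame of rail_mid between -0.011 and 0.011 m and z of bin_lip in the frame of rail_mid between -0.007 and 0.007 m and y of bin_lip in the frame of rail_mid between -0.036 and 0.036 m and angle between bin_lip's own z axis and vertical below 0.08 rad and angle between the y axis of bin_lip and the y axis of rail_mid, either way round below 0.08 rad and value of joint catch above 0.02 m and velocity of joint catch below 0.01 m/s); the robot touches nothing.
It fails at once if a bystander (disc, gauge, housing, screwdriver, damper, bearing) is moved by more than 30 mm (distance of any of brake_disc, slide_gauge, gear_housing, driver, shock, bearing from where it was at the start of the episode above 0.03 m).
It also fails if it takes over 48 s, if anything falls off the work surface, if the arm or the gripper's body presses on something with over 40 N, if the wrist force passes 120 N, or if a joint passes its speed limit or range.

## Robot

A 6-joint arm with a two-finger parallel gripper is mounted at the origin on the work surface. World frame = base frame: x ahead of the robot, y to its left, z up, the work surface at z = 0. Lengths are in m, angles in rad, forces in N, time in s.
With the tool pointing down it reaches from about 0.35 to 0.725 m from the base axis. Payload 6 kg.
Tool frame: the origin (TCP) lies between the finger pads; the fingertips stand nose_length ahead of it and the grasp point (between the pads) lies 8 mm behind it (nose_length is the distance from the TCP to the fingertips, in m); z points along the fingers, x is the direction in which the jaws open and shut, and the axes are right-handed (so a half turn about z gives the same grasp; the last joint's range is limited). The gripper opens to 85 mm and grips with 20 to 120 N. Pads are 22 mm wide; open, the fingers measure 114 mm over their backs; the gripper's body (76 mm by 85 mm) begins 54 mm behind the grasp point. The pads swing forward as they close: fully open they stand 13 mm farther back than shut.
Start: joints at [-0.977, 0.04, 0.085, 0, -1.615, -0.334], TCP at [0.154, -0.58, 0.242] pointing down, gripper open.
Joint ranges: [-2.56, 2.56], [-1.29, 2.01], [-1.08, 1.49], [-3.29, 1.98], [-2.81, -0.18], [-2.99, 2.99]. Speed limits (rad/s): [2.57, 2.57, 3.01, 3.14, 3.14, 3.14].

## Interface

Orientations are given as a unit quaternion [x, y, z, w].
In Python, from station import * gives the robot as it stands.
- The arm moves only by the shell command python3 -m handwheel 'ROWS' [FORCE]. ROWS is JSON, one flat list of numbers, 7 for each row, row after row: the shift along the tool's x, y, z in m, then the turn, a rotation vector about the tool's x, y, z in degrees, then the finger opening in m, from 0 to 0.0854. A call has 1 to 8 rows; each row is the pose to reach, as a shift and turn from the pose commanded when the call began, along the tool's axes at that moment; what a row does not reach only later rows make up. A row lasts 1/10 s, in which the tool goes at most 50 mm and 8.59 degrees, less where a joint would pass 70% of its speed; a pose out of reach is approached as far as the arm can. A call with a gripper value outside its range is refused whole. The fingers move at their own pace and stop on an object; FORCE is the grip in N (left out, the last holds). Time passes only in rows, so rows that repeat a pose let the fingers close. It gives the time, the measured TCP pose, the force and the opening at its end, in the units of the state.
- sense(): the state, without advancing time (a new reading comes with each control period).
- read_camera(name): name is "side" or "top" or "wrist"; returns a dict with "color" (480x640x3 uint8, blue, green, red), "range_z" (480x640 float32, m along the optical axis (not along the pixel's ray), 0 where there is no reading), "camera_matrix" (3x3 intrinsics, pixels), "k1" (the pictures are not rectified: a ray, as slopes to the right and down, at radius r is drawn at 1 + k1 r^2 times it, then the intrinsics apply), "world_to_cam" (4x4, takes a point from world to camera coordinates); the wrist camera has in their place "T_tool_cam" (4x4, takes a point from camera to tool coordinates, whose origin is the TCP and whose axes are the tool frame's). Camera axes: x right, y down, z forward; pixel columns grow to the right and rows downward; lengths in m; the calibration is good to about 2 mm. A picture is of the moment at which its call begins: read the wrist's pose just before it.
- close_job(): hands the job in, once; it reports no verdict.
The state is a dict: "clock": time; "qpos": joint angles; "joint_velocities": joint speeds; "joint_efforts": joint torques, N m; "eef_pos": TCP position; "tool_rot": TCP orientation; "force": force on the tool from outside, world axes, zero at the start; "torque": the same for the moment, N m; "width": opening from 0.0 (shut) to 1.0 (fully open).
Only numpy, scipy, OpenCV 4.12 (cv2) and the standard library are available. Lean on these libraries where they do the work, as an engineer would, in place of code of your own. Each camera call takes 0.05 s, during which the arm holds its last target.

## Working session

There is one attempt and no reset: what is moved stays moved. The work goes in short steps, Python scripts to look and compute and a shell command to move; the robot and the scene stay as the last step left them, time stands still between calls to the robot, and variables do not carry over. Pictures are saved under pics/ and viewed, and the job is handed in when it is done.

```bash
ls; mkdir -p pics; cat > h.py <<'E'
import numpy as np, cv2
from station import *
def save(n,f):
    d=read_camera(n); cv2.imwrite(f,d["color"]); np.savez(f[:-4]+'.npz',**{k:v for k,v in d.items()}); return d
E
python3 - <<'E'
from h import *
print(sense())
for n in("side","top","wrist"):
    d=save(n,f"pics/{n}0.png"); print(n,d["camera_matrix"],d["k1"],d.get("world_to_cam",d.get("T_tool_cam")))
E
```

```text
pics
{'clock': 0.0, 'qpos': array([-9.77310453e-01,  4.08211102e-02,  8.38528474e-02, -4.81896476e-04,
       -1.61551834e+00, -3.33699261e-01]), 'joint_velocities': array([ 0.00055529, -0.0014232 , -0.00063119, -0.00187682, -0.00139167,
        0.00073063]), 'joint_efforts': array([-1.31796598e-03, -3.68189979e+01,  3.47409332e+01,  6.93179011e+00,
       -5.32893857e-03, -2.66248975e-05]), 'eef_pos': array([ 0.15413535, -0.57955031,  0.24129315]), 'tool_rot': array([ 6.09550928e-01,  7.92746425e-01,  4.95660280e-04, -7.25621839e-04]), 'force': array([ 0.19095344, -0.38929112, -0.97783091]), 'torque': array([0.03860673, 0.03367728, 0.02569495]), 'width': 0.9998140586539466}
side [[561.41396841   0.         316.00240459]
 [  0.         561.41396841 240.3058149 ]
 [  0.           0.           1.        ]] -0.13445376858092764 [[ 0.98754411 -0.15594776  0.0209029  -0.53856994]
 [-0.09460631 -0.69467633 -0.71307394  0.12468631]
 [ 0.12572303  0.70221443 -0.70077716  1.34976222]
 [ 0.          0.          0.          1.        ]]
top [[579.66789742   0.         323.89869382]
 [  0.         579.66789742 249.28397642]
 [  0.           0.           1.        ]] -0.13140695696675303 [[ 0.02269955 -0.99968739  0.01048063 -0.0607912 ]
 [-0.99711641 -0.02339801 -0.07219005  0.54575435]
 [ 0.07241271 -0.00881172 -0.99733583  1.26327985]
 [ 0.          0.          0.          1.        ]]
wrist [[378.07414477   0.         322.46147013]
 [  0.         378.07414477 239.96466686]
 [  0.           0.           1.        ]] -0.06551803759100584 [[ 9.99999979e-01 -1.12841157e-04  1.73338918e-04 -1.99135191e-03]
 [ 5.23295344e-05  9.48831088e-01  3.15784046e-01 -8.18878770e-02]
 [-2.00102791e-04 -3.15784031e-01  9.48831073e-01 -1.32448658e-01]
 [ 0.00000000e+00  0.00000000e+00  0.00000000e+00  1.00000000e+00]]
```

View pics/side0.png

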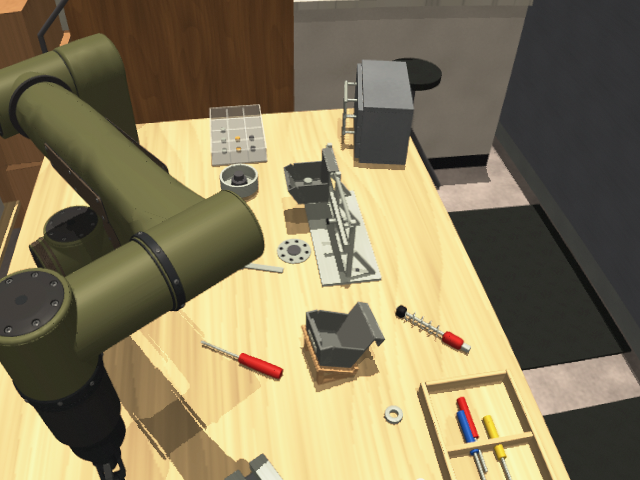

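View pics/top0.png

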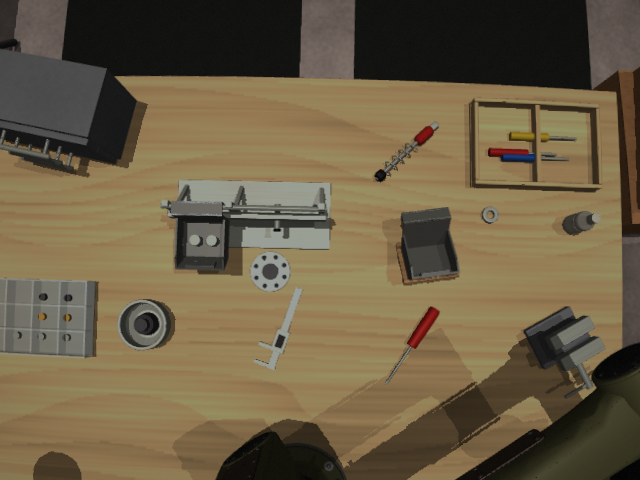

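The top view shows the bin on its stand at about px (428,245) and the rack's free bay at about (277,215), with its pin at (277,228). The disc is at (270,271) and the gauge at (282,330), both in front of the bay. I'll zoom in and deproject.

```bash
cat >> h.py <<'E'
def cloud(d,u=None,v=None):
    K=d["camera_matrix"]; k=float(d["k1"]); z=d["range_z"]
    vv,uu=np.mgrid[0:480,0:640]
    p=cv2.undistortPoints(np.stack([uu,vv],-1).reshape(-1,1,2).astype(float),K,np.array([k,0,0,0.])).reshape(480,640,2)
    P=np.dstack([p*z[...,None],z])
    T=np.linalg.inv(d["world_to_cam"])
    return P@T[:3,:3].T+T[:3,3]
def proj(d,pts,W=None):
    W=d["world_to_cam"] if W is None else W
    r=cv2.Rodrigues(W[:3,:3])[0]
    return cv2.projectPoints(np.atleast_2d(pts).astype(float),r,W[:3,3],d["camera_matrix"],np.array([float(d["k1"]),0,0,0]))[0].reshape(-1,2)
E
python3 - <<'E'
from h import *
for n,(a,b,c,e) in dict(top=(380,190,480,300),side=(290,290,400,390)).items():
    d=np.load(f"pics/{n}0.npz"); im=d["color"][b:e,a:c]; cv2.imwrite(f"pics/{n}_bin.png",cv2.resize(im,None,fx=5,fy=5,interpolation=cv2.INTER_CUBIC))
for n,(a,b,c,e) in dict(top=(155,170,345,300),side=(275,140,385,290)).items():
    d=np.load(f"pics/{n}0.npz"); im=d["color"][b:e,a:c]; cv2.imwrite(f"pics/{n}_rack.png",cv2.resize(im,None,fx=4,fy=4,interpolation=cv2.INTER_CUBIC))
d=np.load("pics/top0.npz");P=cloud(d)
for r in (215,): 
  pass
for c in (277,300,250):
  print(c,[tuple(np.round(P[v,c],3)) for v in range(196,256,3)])
print([tuple(np.round(P[v,428],3)) for v in range(200,290,4)])
E
```

```text
277 [(np.float64(0.666), np.float64(0.06), np.float64(0.009)), (np.float64(0.658), np.float64(0.06), np.float64(0.011)), (np.float64(0.651), np.float64(0.059), np.float64(0.013)), (np.float64(0.629), np.float64(0.051), np.float64(0.12)), (np.float64(0.613), np.float64(0.046), np.float64(0.184)), (np.float64(0.616), np.float64(0.051), np.float64(0.12)), (np.float64(0.609), np.float64(0.05), np.float64(0.129)), (np.float64(0.602), np.float64(0.049), np.float64(0.132)), (np.float64(0.598), np.float64(0.05), np.float64(0.121)), (np.float64(0.592), np.float64(0.05), np.float64(0.117)), (np.float64(0.585), np.float64(0.05), np.float64(0.12)), (np.float64(0.579), np.float64(0.049), np.float64(0.125)), (np.float64(0.584), np.float64(0.058), np.float64(0.008)), (np.float64(0.577), np.float64(0.057), np.float64(0.012)), (np.float64(0.57), np.float64(0.057), np.float64(0.011)), (np.float64(0.564), np.float64(0.057), np.float64(0.008)), (np.float64(0.557), np.float64(0.057), np.float64(0.012)), (np.float64(0.551), np.float64(0.057), np.float64(0.008)), (np.float64(0.544), np.float64(0.057), np.f
[... 3107 characters left out ...]
2), np.float64(-0.276), np.float64(0.043)), (np.float64(0.554), np.float64(-0.276), np.float64(0.04)), (np.float64(0.545), np.float64(-0.276), np.float64(0.042)), (np.float64(0.536), np.float64(-0.275), np.float64(0.046)), (np.float64(0.527), np.float64(-0.274), np.float64(0.054)), (np.float64(0.518), np.float64(-0.273), np.float64(0.058)), (np.float64(0.509), np.float64(-0.272), np.float64(0.066)), (np.float64(0.498), np.float64(-0.261), np.float64(0.124)), (np.float64(0.49), np.float64(-0.26), np.float64(0.128)), (np.float64(0.483), np.float64(-0.271), np.float64(0.069)), (np.float64(0.475), np.float64(-0.284), np.float64(0.004)), (np.float64(0.467), np.float64(-0.284), np.float64(0.002))]
```

View pics/top_bin.png

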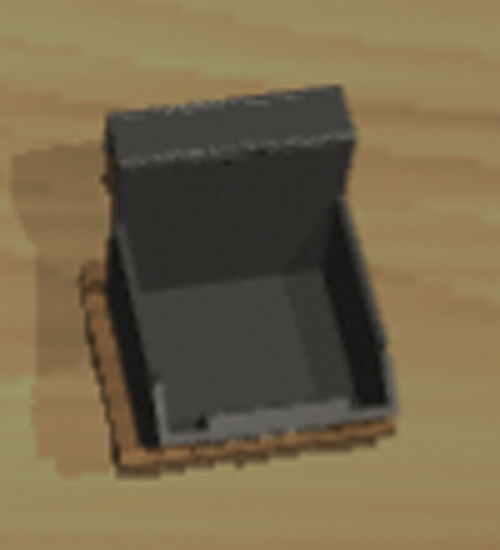

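View pics/top_rack.png

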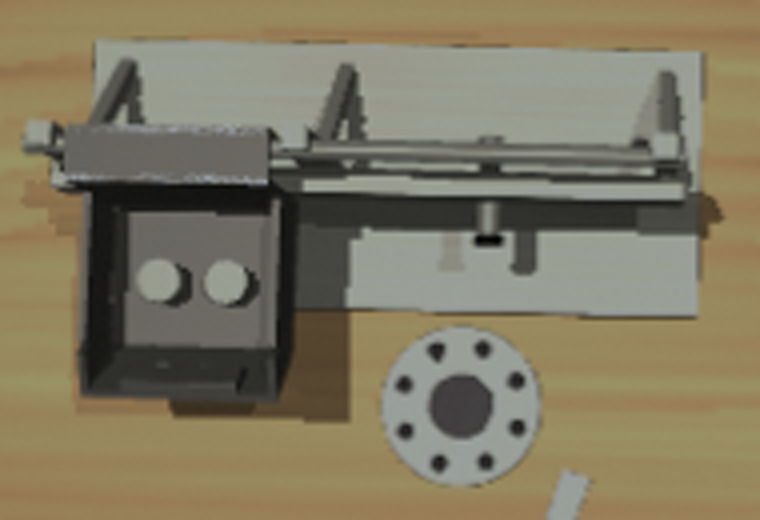

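View pics/side_rack.png

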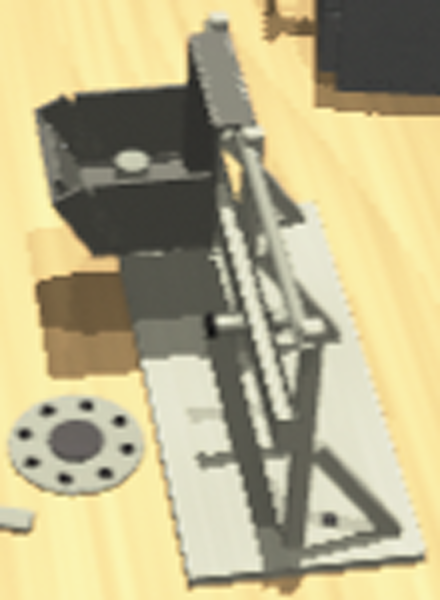

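View pics/side_bin.png

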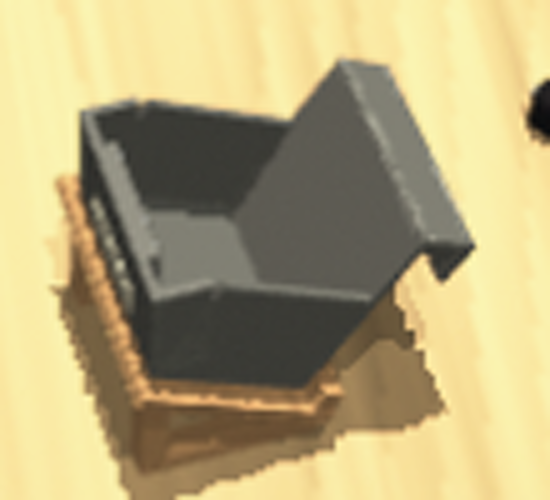

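```bash
cat > fit.py <<'E'
from h import *
from scipy.optimize import least_squares
from scipy.spatial.transform import Rotation as R
top=np.load("pics/top0.npz"); side=np.load("pics/side0.npz")
def px(l,o,s): return (np.array(l)+.5)/s-.5+np.array(o)
tm=np.array([[64,50,70],[64,-50,70],[36,50,70],[36,-50,70],[-67.5,50,17.6],[-67.5,-50,17.6]])/1e3
tp=px([(107,115),(347,88),(118,165),(354,133),(160,445),(397,412)],(380,190),5)
sm=np.array([[64,50,70],[36,50,70],[64,-50,70],[36,-50,70],[64,-50,46],[40,-50,-30],[-40,-50,-30]])/1e3
sp=px([(390,68),(343,60),(473,243),(420,248),(443,280),(303,385),(150,375)],(290,290),5)
def pose(p): return R.from_euler('ZY',[p[3],p[4]]),p[:3]
def res(p,sep=False):
    r,t=pose(p)
    a=proj(top,r.apply(tm)+t)-tp; b=proj(side,r.apply(sm)+t)-sp
    return (a,b) if sep else np.r_[a.ravel(),b.ravel()]
s=least_squares(res,[.55,-.27,.08,0,.52],loss='soft_l1')
p=s.x; print("bin mid",p[:3],"yaw,tilt deg",np.degrees(p[3:])); a,b=res(p,True); print(a.round(1),b.round(1))
r,t=pose(p)
print("grip",r.apply([-.0577,0,.0106])+t,"lip",r.apply([.05,0,.061])+t)
# floor/back wall check
P=cloud(top); 
# rail
for n,d in(("top",top),("side",side)):
    P=cloud(d); q=P.reshape(-1,3)
    m=(abs(q[:,2]-.183)<.006)&(abs(q[:,0]-.613)<.03)&(q[:,1]>-.02)&(q[:,1]<.1)
    q=q[m]; f=np.polyfit(q[:,1],q[:,0],1); print(n,"rail x=",f,"n",len(q),"yaw",np.degrees(np.arctan(-f[0])),"z",np.median(q[:,2]))
E
python3 fit.py
```

```text
bin mid [ 0.54078214 -0.26876048  0.07550037] yaw,tilt deg [ 8.22631032 29.72370304]
[[-0.1 -0.8]
 [-1.2 -0.9]
 [ 0.2 -0.1]
 [ 0.5  0.7]
 [-0.4 -0.2]
 [ 0.2  0.4]] [[-0.2 -0.6]
 [-0.9 -0.7]
 [ 0.5  0.7]
 [ 0.7 -1.4]
 [ 0.   0.6]
 [-0.3  0.8]
 [-0.5  0.5]]
grip [ 0.49639111 -0.27517814  0.11331439] lip [ 0.61369038 -0.25822007  0.10368349]
top rail x= [0.00407489 0.61318952] n 316 yaw -0.23347289166298624 z 0.184302937154196
side rail x= [-0.00400202  0.61288104] n 145 yaw 0.22929782905969504 z 0.18417691597310204
```

```bash
cat >> h.py <<'E'
def atz(d,uv,z):
    p=cv2.undistortPoints(np.array(uv,float).reshape(-1,1,2),d["camera_matrix"],np.array([float(d["k1"]),0,0,0])).reshape(-1,2)
    T=np.linalg.inv(d["world_to_cam"]); r=np.c_[p,np.ones(len(p))]@T[:3,:3].T
    return T[:3,3]+r*((z-T[2,3])/r[:,2])[:,None]
E
python3 - <<'E'
from h import *
top=np.load("pics/top0.npz"); side=np.load("pics/side0.npz")
def px(l,o,s): return (np.array(l)+.5)/s-.5+np.array(o)
print("rail top",atz(top,px([(330,149),(640,156)],(155,170),4),.18))
print("caps top",atz(top,px([(295,137),(667,150)],(155,170),4),.192))
print("pin top",atz(top,px([(489,240),(489,215)],(155,170),4),.115))
print("rail side",atz(side,px([(255,160),(302,305)],(275,140),4),.18))
print("caps side",atz(side,px([(252,133),(313,327)],(275,140),4),.192))
print("pin side",atz(side,px([(211,325),],(275,140),4),.115))
for n,b in(("top",(230,200,335,245)),("side",(325,165,365,235))):
    d=np.load(f"pics/{n}0.npz");a=d["color"][b[1]:b[3],b[0]:b[2]];cv2.imwrite(f"pics/{n}_bay.png",cv2.resize(a,None,fx=7,fy=7,interpolation=cv2.INTER_CUBIC))
E
```

```text
rail top [[ 0.61438787  0.12443259  0.18      ]
 [ 0.6143691  -0.02690107  0.18      ]]
caps top [[ 0.61816022  0.1399058   0.192     ]
 [ 0.61588129 -0.03994584  0.192     ]]
pin top [[0.57834562 0.05019315 0.115     ]
 [0.59126561 0.05057308 0.115     ]]
rail side [[ 0.61788379  0.12734693  0.18      ]
 [ 0.62001141 -0.00849483  0.18      ]]
caps side [[ 0.61764061  0.13924762  0.192     ]
 [ 0.61907445 -0.04047642  0.192     ]]
pin side [[0.57928889 0.05121948 0.115     ]]
```

View pics/top_bay.png

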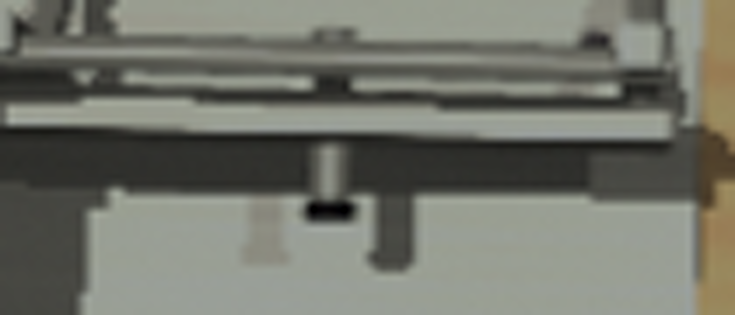

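View pics/side_bay.png

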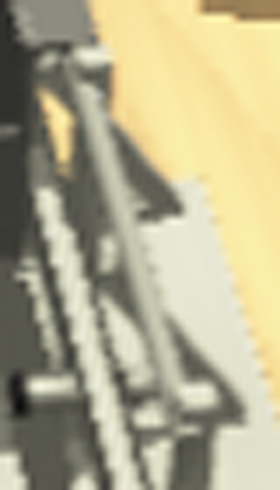

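```bash
cat >> h.py <<'E'
from scipy.spatial.transform import Rotation as R
def step(target,yaw,pitch=0,s=None):
    """shift/turn in tool axes from measured pose; yaw = angle of tool x (deg), pitch = rotation about world-yawed y of bin (deg)"""
    s=s or sense(); r0=R.from_quat(s["tool_rot"])
    rt=R.from_euler('ZY',[yaw-180,pitch],degrees=True)*R.from_matrix([[-1,0,0],[0,1,0],[0,0,-1.]])
    print("shift mm",(1e3*r0.inv().apply(np.array(target)-s["eef_pos"])).round(1),"turn",np.degrees((r0.inv()*rt).as_rotvec()).round(2),"at",s["eef_pos"].round(4),"t",s["clock"],"F",s["force"].round(1),"w",round(s["width"],3))
E
python3 - <<'E'
from h import *
import station; print([n for n in dir(station) if n[0]!='_'], getattr(station,'nose_length',None))
step([.4964,-.2752,.113+.1],188.2)
E
```

```text
['PlanningError', 'close_job', 'nose_length', 'read_camera', 'sense'] 0.011
shift mm [206.2 409.   28.7] turn [ 5.000e-02 -7.000e-02 -8.331e+01] at [ 0.1541 -0.5796  0.2415] t 0.15 F [-0.1  0.9 -0.7] w 0.999
```

```bash
python3 -m handwheel '[0.206,0.409,0.029,0,0,-83.3,0.085, 0.206,0.409,0.029,0,0,-83.3,0.085, 0.206,0.409,0.029,0,0,-83.3,0.085, 0.206,0.409,0.029,0,0,-83.3,0.085, 0.206,0.409,0.029,0,0,-83.3,0.085, 0.206,0.409,0.029,0,0,-83.3,0.085, 0.206,0.409,0.029,0,0,-83.3,0.085, 0.206,0.409,0.029,0,0,-83.3,0.085]'; python3 - <<'E'
from h import *
step([.4964,-.2752,.213],188.2)
E
```

```text
clock: 0.95
eef_pos: [0.4538, -0.3129, 0.2169]
tool_rot: [0.052, 0.999, 0.0, 0.0]
force: [-0.0, -0.3, -0.0]
width: 1.0
shift mm [-38.5  41.9   3.9] turn [ 1.000e-02  1.000e-02 -1.419e+01] at [ 0.4538 -0.3129  0.2169] t 0.95 F [-0.  -0.3 -0. ] w 1.0
```

```bash
python3 -m handwheel '[-0.038,0.042,0.004,0,0,-14.2,0.085, -0.038,0.042,0.004,0,0,-14.2,0.085, -0.038,0.042,0.004,0,0,-14.2,0.085, -0.038,0.042,0.004,0,0,-14.2,0.085]'; python3 - <<'E'
from h import *
step([.4964,-.2752,.213],188.2)
d=read_camera("wrist"); cv2.imwrite("pics/w1.png",d["color"]); d=read_camera("top"); cv2.imwrite("pics/t1.png",d["color"])
E
```

```text
clock: 1.35
eef_pos: [0.4947, -0.2774, 0.2129]
tool_rot: [-0.067, 0.998, 0.0, -0.0]
force: [-0.3, -0.4, -0.1]
width: 0.994
shift mm [-2.   2.  -0.1] turn [ 0.   -0.03 -0.52] at [ 0.4947 -0.2774  0.2129] t 1.35 F [-0.3 -0.4 -0.1] w 0.994
```

View pics/w1.png

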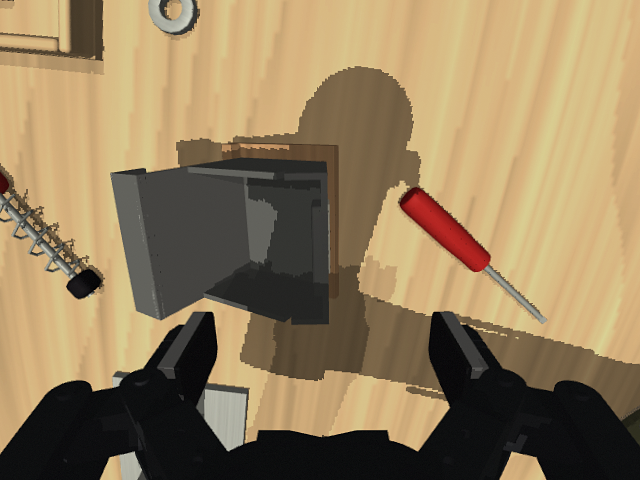

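The wrist view shows the bin's front wall as a straight vertical band at column about 322, rows 163–322. It is parallel to the pads and centred between the fingers (210 and 432). I'll check the fit by projecting its corner points into this view.

```bash
python3 - <<'E'
from h import *
s=sense(); d=read_camera("wrist")
T=np.eye(4); T[:3,:3]=R.from_quat(s["tool_rot"]).as_matrix(); T[:3,3]=s["eef_pos"]
W=np.linalg.inv(T@d["T_tool_cam"])
r=R.from_euler('ZY',[8.2263,29.72],degrees=True); t=np.array([.54078,-.26876,.0755])
m=np.array([[64,50,70],[64,-50,70],[36,50,70],[36,-50,70],[-67.5,50,17.6],[-67.5,-50,17.6],[-57.7,30,10.6],[-57.7,-30,10.6]])/1e3
uv=proj(d,r.apply(m)+t,W); print(uv.round(1))
im=d["color"].copy()
for p in uv: cv2.circle(im,tuple(int(x) for x in p.round()),2,(0,0,255),-1)
cv2.imwrite("pics/w2.png",cv2.resize(im[140:340,100:420],None,fx=2.5,fy=2.5))
E
```

```text
[[135.1 313.5]
 [109.9 177.2]
 [159.8 323.5]
 [136.  179.9]
 [326.5 327.5]
 [325.3 178.5]
 [318.7 293.5]
 [317.5 207.5]]
```

View pics/w2.png

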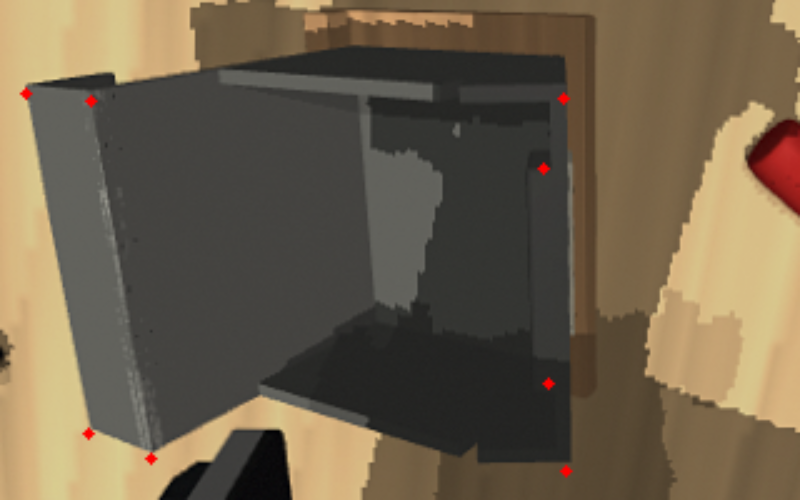

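```bash
python3 -m handwheel '[-0.001,0,0.03,0,0,-0.3,0.05, -0.001,0,0.06,0,0,-0.3,0.05, -0.001,0,0.085,0,0,-0.3,0.05, -0.001,0,0.1,0,0,-0.3,0.05, -0.001,0,0.107,0,0,-0.3,0.05, -0.001,0,0.108,0,0,-0.3,0.05, -0.001,0,0.108,0,0,-0.3,0.05]'; python3 - <<'E'
from h import *
step([.4964,-.2752,.105],188.2)
d=read_camera("wrist"); cv2.imwrite("pics/w3.png",d["color"])
E
```

```text
clock: 2.2
eef_pos: [0.4964, -0.2775, 0.1063]
tool_rot: [-0.071, 0.997, -0.0, 0.001]
force: [0.2, -0.5, -0.4]
width: 0.585
shift mm [-0.3  2.3  1.3] turn [-0.06  0.08 -0.08] at [ 0.4964 -0.2775  0.1063] t 2.2 F [ 0.2 -0.5 -0.4] w 0.585
```

View pics/w3.png

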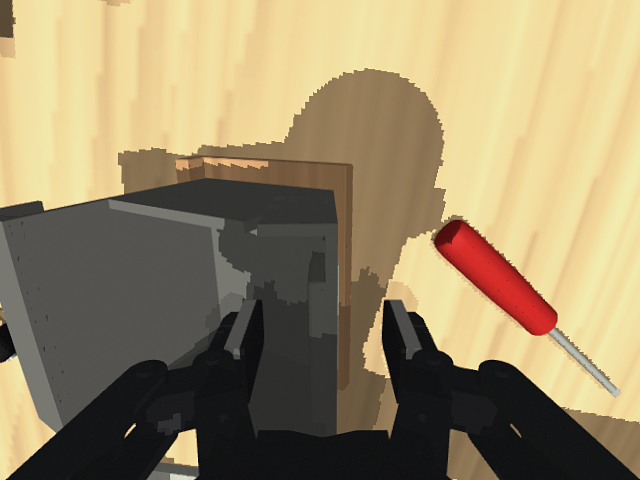

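The bar (columns about 310–335) sits between the pads (262 and 385), with one finger inside the bin and one outside. Closing now.

```bash
python3 -m handwheel '[0,0,0.001,0,0,0,0.03, 0,0,0.001,0,0,0,0.015, 0,0,0.001,0,0,0,0.004, 0,0,0.001,0,0,0,0.004, 0,0,0.001,0,0,0,0.004, 0,0,0.001,0,0,0,0.004, 0,0,0.001,0,0,0,0.004]' 50; python3 - <<'E'
from h import *
step([.4964,-.2752,.105],188.2)
d=read_camera("wrist"); cv2.imwrite("pics/w4.png",d["color"])
E
```

```text
clock: 2.95
eef_pos: [0.4965, -0.277, 0.1045]
tool_rot: [-0.071, 0.997, -0.0, 0.001]
force: [2.2, 1.9, 2.4]
width: 0.11
shift mm [-0.2  1.8 -0.5] turn [-0.02  0.06 -0.04] at [ 0.4965 -0.277   0.1045] t 2.95 F [2.2 1.9 2.4] w 0.11
```

View pics/w4.png

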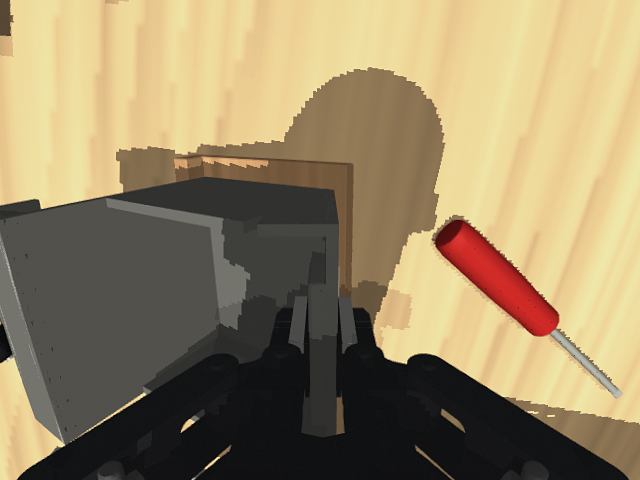

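The jaws hold the bar at about 9.4 mm. Lifting straight up.

```bash
python3 -m handwheel '[0,0,-0.005,0,0,0,0.004, 0,0,-0.02,0,0,0,0.004, 0,0,-0.045,0,0,0,0.004, 0,0,-0.075,0,0,0,0.004, 0,0,-0.105,0,0,0,0.004, 0,0,-0.13,0,0,0,0.004, 0,0,-0.145,0,0,0,0.004, 0,0,-0.145,0,0,0,0.004]' 50; python3 - <<'E'
from h import *
step([.4964,-.2752,.25],188.2)
save("top","pics/t5.png");save("side","pics/s5.png")
E
```

```text
clock: 3.8
eef_pos: [0.4964, -0.2775, 0.2516]
tool_rot: [-0.071, 0.997, -0.001, 0.002]
force: [0.1, -0.1, -1.4]
width: 0.107
shift mm [-0.3  2.2  1.6] turn [-0.09  0.17 -0.08] at [ 0.4964 -0.2775  0.2516] t 3.8 F [ 0.1 -0.1 -1.4] w 0.107
```

View pics/s5.png

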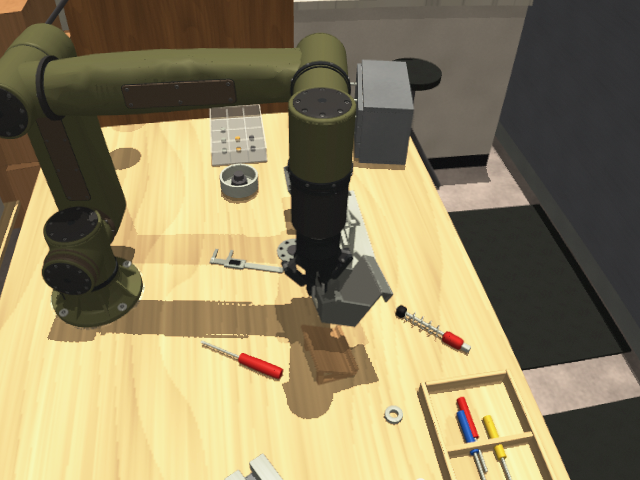

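View pics/t5.png

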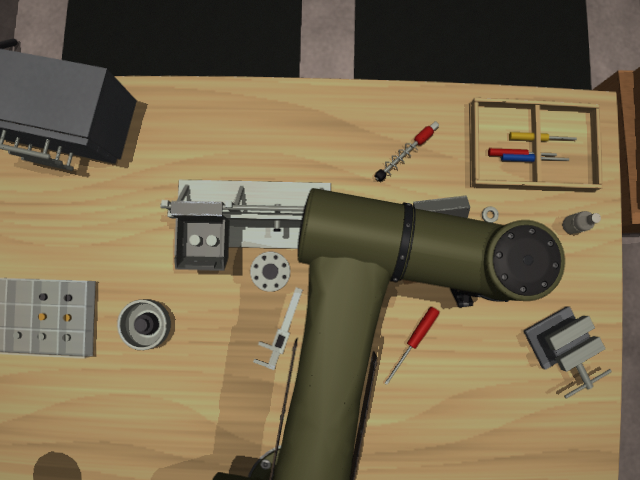

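```bash
python3 - <<'E'
from h import *
step([.476,.048,.250],180)
E
```

```text
shift mm [-26.5 324.3  -1.8] turn [ 0.08 -0.08  8.13] at [ 0.4957 -0.2768  0.2478] t 3.9 F [-0.3  0.1 -3. ] w 0.113
```

```bash
python3 -m handwheel '[-0.002,0.02,-0.002,0,0,0.5,0.004, -0.005,0.06,-0.002,0,0,1.5,0.004, -0.009,0.105,-0.002,0,0,2.6,0.004, -0.012,0.15,-0.002,0,0,3.8,0.004, -0.016,0.195,-0.002,0,0,4.9,0.004, -0.02,0.24,-0.002,0,0,6,0.004, -0.023,0.28,-0.002,0,0,7,0.004, -0.0255,0.31,-0.002,0,0,7.8,0.004]' 50; python3 -m handwheel '[-0.001,0.013,0,0,0,0.4,0.004, -0.001,0.014,0,0,0,0.4,0.004, -0.001,0.014,0,0,0,0.4,0.004, -0.001,0.014,0,0,0,0.4,0.004]' 50; python3 - <<'E'
from h import *
step([.476,.048,.250],180)
save("top","pics/t6.png");d=save("side","pics/s6.png");save("wrist","pics/w6.png")
cv2.imwrite("pics/s6c.png",cv2.resize(d["color"][120:290,240:400],None,fx=3.5,fy=3.5,interpolation=cv2.INTER_CUBIC))
E
```

```text
clock: 4.7
eef_pos: [0.4762, 0.0356, 0.249]
tool_rot: [-0.003, 1.0, -0.0, -0.002]
force: [0.4, 0.6, -1.8]
width: 0.111
clock: 5.1
eef_pos: [0.4781, 0.0467, 0.2503]
tool_rot: [0.001, 1.0, -0.0, -0.001]
force: [-0.2, 0.0, -1.6]
width: 0.108
shift mm [2.1 1.3 0.3] turn [-0.03 -0.07 -0.1 ] at [0.4781 0.0467 0.2503] t 5.1 F [-0.2  0.  -1.6] w 0.108
```

View pics/s6c.png

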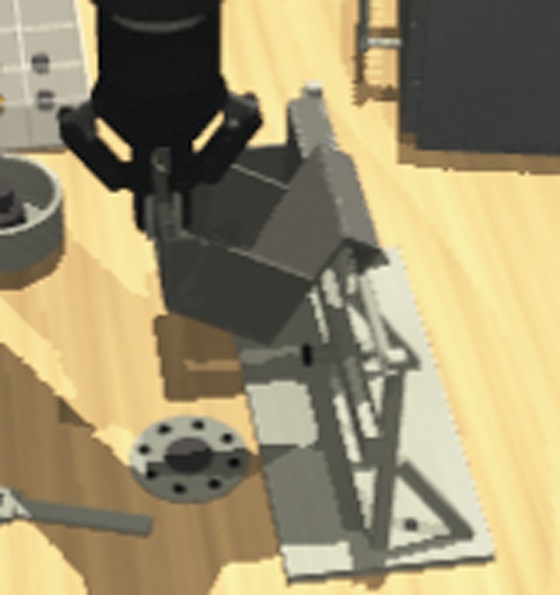

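View pics/t6.png

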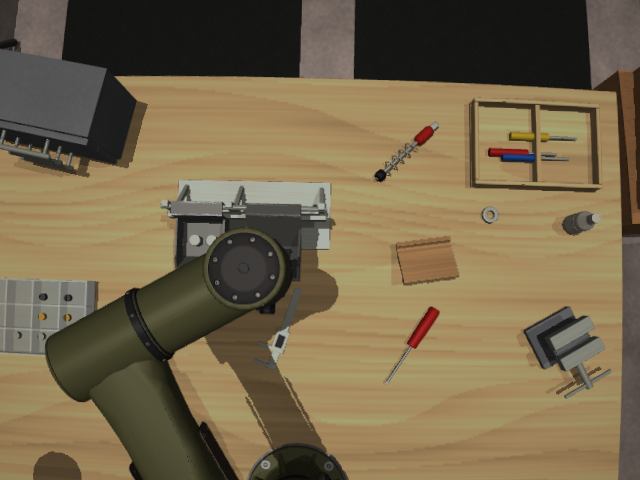

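View pics/w6.png

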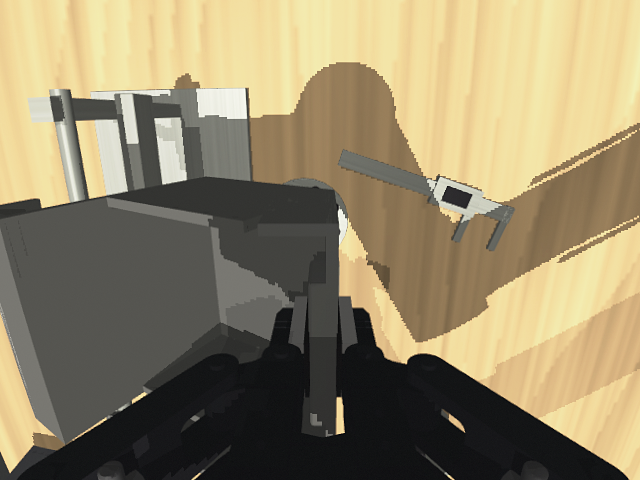

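```bash
python3 - <<'E'
from h import *
d=np.load("pics/s6.npz")["color"][155:225,280:360]; cv2.imwrite("pics/s6z.png",cv2.resize(d,None,fx=9,fy=8.5714,interpolation=cv2.INTER_CUBIC))
d=np.load("pics/t6.npz")["color"][180:255,225:335]; cv2.imwrite("pics/t6z.png",cv2.resize(d,None,fx=7,fy=7,interpolation=cv2.INTER_CUBIC))
E
```

```text
(no output)
```

View pics/s6z.png

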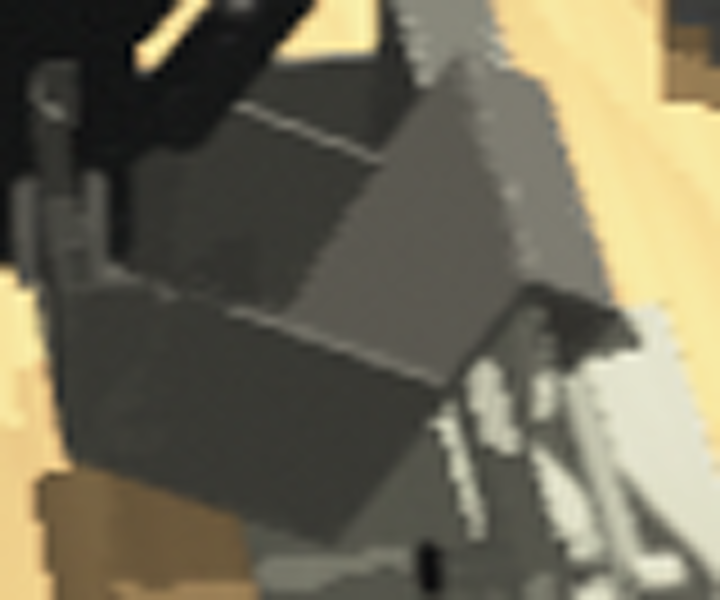

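View pics/t6z.png

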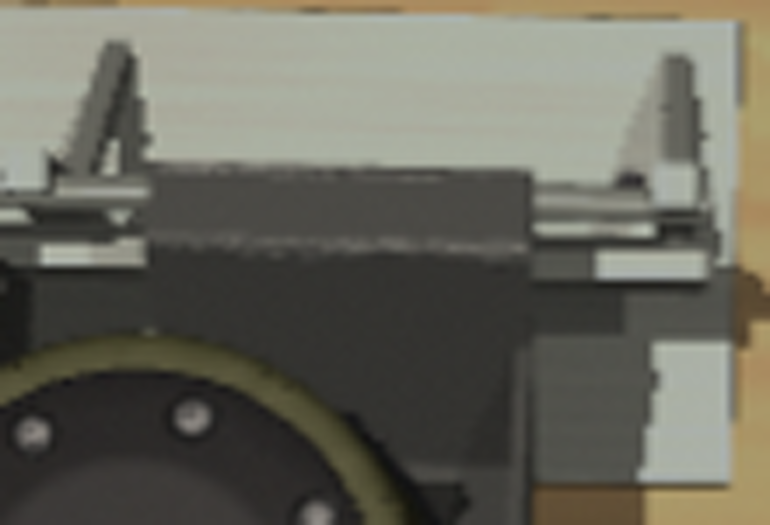

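```bash
cat > fit6.py <<'E'
from h import *
from scipy.optimize import least_squares
top=np.load("pics/t6.npz"); side=np.load("pics/s6.npz")
def px(l,o,s): return (np.array(l)+.5)/np.array(s)-.5+np.array(o)
tm=np.array([[64,50,70],[64,-50,70],[36,50,70],[36,-50,70]])/1e3
tp=px([(148,163),(530,172),(148,240),(530,248)],(225,180),7)
sm=np.array([[36,50,70],[64,50,70],[36,-50,70],[64,-50,70],[64,-50,46],[40,-50,-30],[-40,-50,-30],[40,-50,30]])/1e3
sp=px([(460,60),(548,85),(525,285),(612,303),(640,345),(335,543),(75,460),(445,383)],(280,155),(9,8.5714))
def pose(p): return R.from_euler('ZYX',[p[3],p[4],p[5]]),p[:3]
def res(p,sep=False):
    r,t=pose(p)
    a=proj(top,r.apply(tm)+t)-tp; b=proj(side,r.apply(sm)+t)-sp
    return (a,b) if sep else np.r_[a.ravel(),b.ravel()]
s=least_squares(res,[.52,.05,.2,0,.52,0],loss='soft_l1')
p=s.x; print("bin mid",p[:3],"yaw,tilt,roll deg",np.degrees(p[3:])); a,b=res(p,True); print(a.round(1),b.round(1))
r,t=pose(p)
print("grip",r.apply([-.0577,0,.0106])+t,"lip",r.apply([.05,0,.061])+t)
# rail in the same pictures
print("rail top ends", atz(top,px([(100,187),(590,198)],(225,180),7),.18))
print("rail side", atz(side,px([(585,400),(620,510)],(280,155),(9,8.5714)),.18))
E
python3 fit6.py
```

```text
bin mid [0.52335632 0.04725688 0.22102355] yaw,tilt,roll deg [-1.16578547 29.25746746 -2.06489037]
[[ 0.6 -0.7]
 [ 0.5 -0.9]
 [-1.1  0.5]
 [-0.4  0.6]] [[-0.4 -1.2]
 [-0.2 -0.1]
 [ 0.2 -1.8]
 [ 1.1  0.2]
 [-7.7  3.1]
 [ 0.3  0.7]
 [-1.3 -0.2]
 [ 1.4  0.5]]
grip [0.47821132 0.04855757 0.25846534] lip [0.59680093 0.04796068 0.24977062]
rail top ends [[ 0.61562053  0.12108013  0.18      ]
 [ 0.61561061 -0.01563088  0.18      ]]
rail side [[ 0.6172343   0.04430403  0.18      ]
 [ 0.61739266 -0.00180579  0.18      ]]
```

```bash
python3 -m handwheel '[-0.01,0.001,0,0,0,0,0.004, -0.025,0.002,0.003,0,0,0,0.004, -0.038,0.002,0.007,0,0,0,0.004, -0.047,0.002,0.011,0,0,0,0.004, -0.051,0.002,0.013,0,0,0,0.004, -0.051,0.002,0.013,0,0,0,0.004, -0.051,0.002,0.013,0,0,0,0.004]' 50; python3 - <<'E'
from h import *
step([.648-.1187,.05,.2366+.001],180)
d=save("top","pics/t7.png")["color"][180:255,225:335];cv2.imwrite("pics/t7z.png",cv2.resize(d,None,fx=7,fy=7,interpolation=cv2.INTER_CUBIC))
d=save("side","pics/s7.png")["color"][155:235,290:370];cv2.imwrite("pics/s7z.png",cv2.resize(d,None,fx=7.5,fy=7.5,interpolation=cv2.INTER_CUBIC))
save("wrist","pics/w7.png")
E
```

```text
clock: 5.95
eef_pos: [0.5292, 0.0493, 0.2382]
tool_rot: [0.001, 1.0, 0.0, 0.0]
force: [-0.5, -1.3, -1.9]
width: 0.112
shift mm [-0.1  0.7  0.6] turn [ 0.    0.   -0.07] at [0.5292 0.0493 0.2382] t 5.95 F [-0.5 -1.3 -1.9] w 0.112
```

View pics/s7z.png

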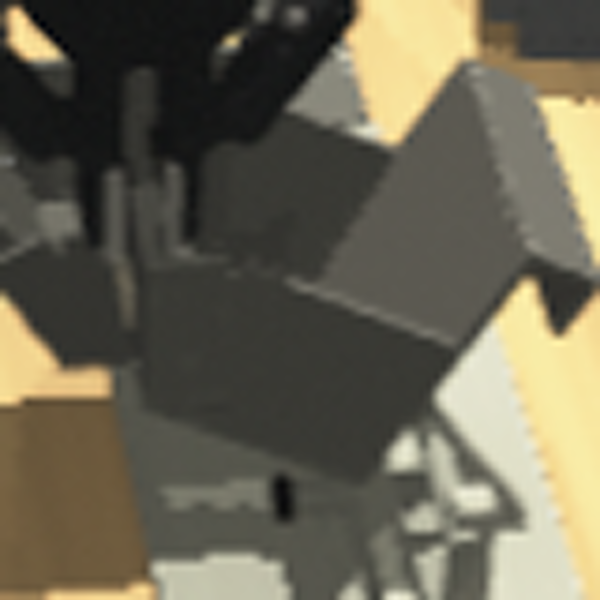

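View pics/t7z.png

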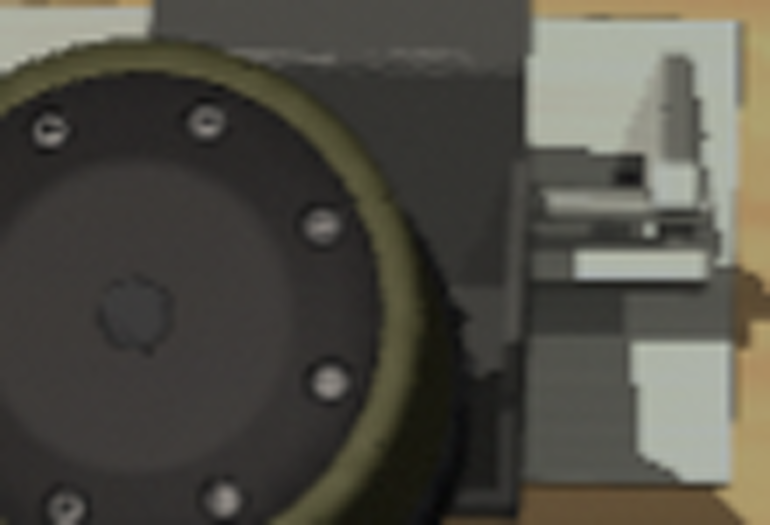

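View pics/w7.png

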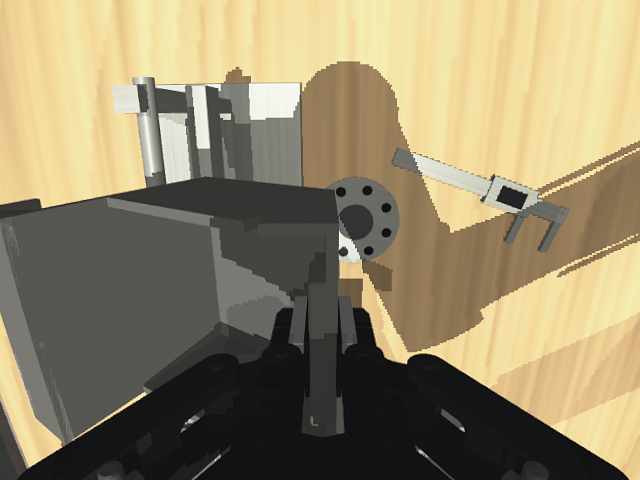

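```bash
python3 - <<'E'
from h import *
d=dict(np.load("pics/w7.npz")); s=sense()
T=np.eye(4); T[:3,:3]=R.from_quat(s["tool_rot"]).as_matrix(); T[:3,3]=s["eef_pos"]
W=np.linalg.inv(T@d["T_tool_cam"]); d["world_to_cam"]=W
im=d["color"]; 
for v in (100,120,140,160,175): print(v,im[v,130:175].mean(1).astype(int).tolist())
P=cloud(d)
for v in (110,130,150,170): print([tuple(np.round(P[v,u],4).tolist()) for u in range(138,164,4)])
print(atz(d,[(148,120),(155,170)],.18))
E
```

```text
100 [223, 223, 223, 223, 223, 224, 225, 228, 222, 59, 69, 71, 71, 71, 71, 72, 73, 66, 125, 149, 141, 129, 119, 108, 93, 74, 62, 72, 71, 72, 72, 71, 71, 72, 71, 72, 71, 71, 72, 71, 72, 71, 72, 72, 73]
120 [202, 200, 198, 200, 202, 204, 208, 178, 158, 175, 183, 187, 197, 205, 226, 243, 238, 215, 189, 175, 162, 154, 143, 133, 121, 110, 97, 76, 50, 223, 233, 228, 226, 225, 224, 226, 224, 228, 229, 226, 222, 227, 223, 194, 195]
140 [208, 207, 205, 203, 201, 201, 202, 204, 206, 206, 157, 169, 180, 185, 192, 201, 218, 238, 241, 228, 202, 183, 168, 158, 148, 136, 126, 114, 102, 83, 70, 153, 235, 227, 223, 222, 220, 221, 221, 222, 224, 220, 215, 221, 225]
160 [213, 211, 211, 209, 207, 207, 204, 203, 204, 204, 205, 208, 187, 163, 172, 183, 187, 194, 204, 226, 244, 239, 215, 190, 175, 162, 153, 142, 130, 120, 108, 91, 64, 117, 214, 228, 223, 221, 218, 218, 219, 220, 224, 219, 214]
175 [214, 215, 213, 212, 211, 209, 208, 207, 205, 204, 204, 204, 207, 210, 163, 132, 178, 187, 191, 199, 216, 226, 180, 102, 102, 99, 97, 93, 89, 86, 82, 78, 76, 69, 56, 136, 230, 227, 222, 220, 217, 218, 219, 222, 222]
[(0.6131, -0.037, 0.1926), (0.6117, -0.037, 0.1914), (0.612, -0.037, 0.1867), (0.6104, -0.037, 0.1858), (0.6095, -0.037, 0.1835), (0.612, -0.0371, 0.1728), (0.6127, -0.0372, 0.1662)]
[(0.706, -0.0219, 0.0011), (0.6163, -0.0278, 0.1843), (0.6136, -0.0278, 0.1857), (0.6118, -0.0278, 0.1854), (0.6101, -0.0277, 0.1848), (0.6091, -0.0276, 0.1823), (0.6784, -0.0218, 0.0107)]
[(0.7095, -0.0029, -0.0005), (0.6173, -0.0183, 0.1848), (0.6148, -0.0184, 0.1859), (0.6131, -0.0183, 0.1853), (0.6112, -0.0183, 0.1851), (0.61, -0.0181, 0.1832), (0.6089, -0.0179, 0.1809)]
[(0.7112, 0.0163, 0.0017), (0.7076, 0.0165, 0.0006), (0.6168, -0.0085, 0.1845), (0.6143, -0.0086, 0.1853), (0.6129, -0.0084, 0.1841), (0.611, -0.0083, 0.1837), (0.6102, -0.0079, 0.1808)]
[[ 0.6146027  -0.03239377  0.18      ]
 [ 0.61419347 -0.00782881  0.18      ]]
```

The side view shows the lip behind and above the rail. The wrist view puts the rail axis at column about 148 in row 120, so x ≈ 0.6145. I'm averaging the estimates to 0.615 and sliding along the bin's own -z, stopping short first.

```bash
python3 -m handwheel '[0.004,0,0.007,0,0,0,0.004, 0.009,0,0.016,0,0,0,0.004, 0.014,0,0.025,0,0,0,0.004, 0.018,0,0.0315,0,0,0,0.004, 0.02,0,0.0347,0,0,0,0.004, 0.02,0,0.0347,0,0,0,0.004]' 50; python3 - <<'E'
from h import *
step([.615-.1187,.05,.181],180)
d=save("side","pics/s8.png")["color"][165:245,290:370];cv2.imwrite("pics/s8z.png",cv2.resize(d,None,fx=7.5,fy=7.5,interpolation=cv2.INTER_CUBIC))
E
```

```text
clock: 6.7
eef_pos: [0.5088, 0.0494, 0.2029]
tool_rot: [0.0, 1.0, -0.0, -0.0]
force: [0.1, -0.6, -3.0]
width: 0.111
shift mm [12.5  0.6 21.9] turn [-0.01 -0.03 -0.05] at [0.5088 0.0494 0.2029] t 6.7 F [ 0.1 -0.6 -3. ] w 0.111
```

View pics/s8z.png

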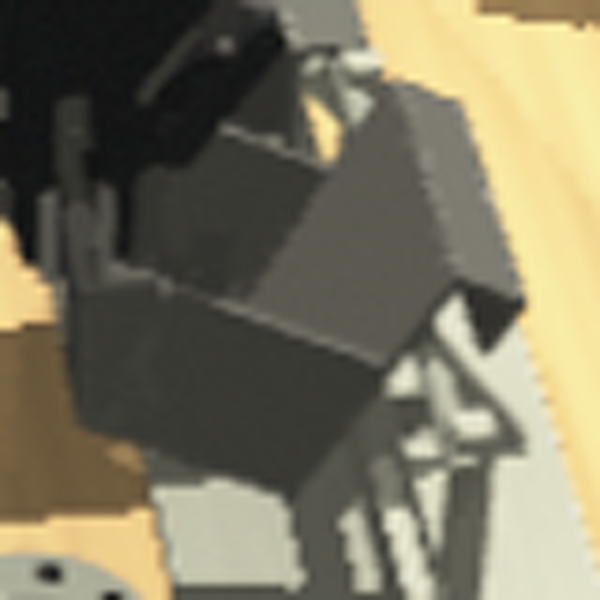

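```bash
python3 -m handwheel '[0.002,0,0.0035,0,0,0,0.004, 0.004,0,0.007,0,0,0,0.004, 0.006,0,0.0105,0,0,0,0.004, 0.006,0,0.0105,0,0,0,0.004]' 50; python3 - <<'E'
from h import *
step([.615-.1187,.05,.181],180); print(sense()["torque"].round(2))
d=save("side","pics/s9.png")["color"][165:245,290:370];cv2.imwrite("pics/s9z.png",cv2.resize(d,None,fx=7.5,fy=7.5,interpolation=cv2.INTER_CUBIC))
d=save("wrist","pics/w9.png")
E
```

```text
clock: 7.15
eef_pos: [0.5028, 0.0494, 0.1921]
tool_rot: [0.0, 1.0, -0.0, -0.001]
force: [0.6, -0.4, -1.6]
width: 0.108
shift mm [ 6.5  0.6 11.1] turn [-0.01 -0.06 -0.06] at [0.5028 0.0494 0.1921] t 7.15 F [ 0.6 -0.4 -1.6] w 0.108
[ 0.04  0.07 -0.06]
```

View pics/s9z.png

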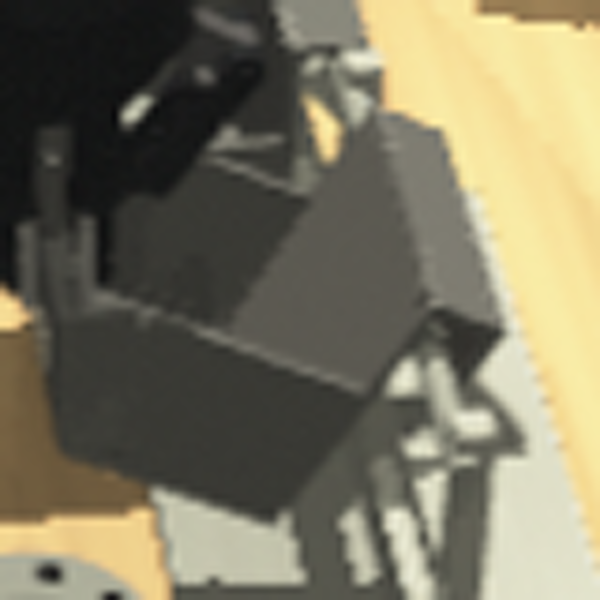

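View pics/w9.png

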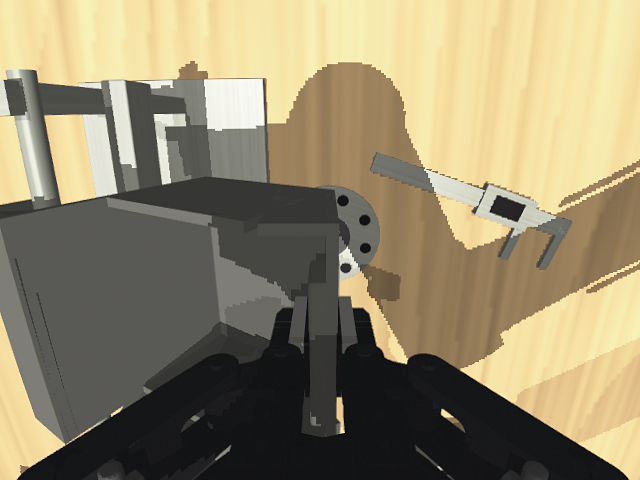

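In the side crop the rail enters the slot at about (435,350), between the back wall and the lip edge (455,370), with no contact force. Continuing.

```bash
python3 -m handwheel '[0.002,0,0.0035,0,0,0,0.004, 0.004,0,0.007,0,0,0,0.004, 0.0055,0,0.0095,0,0,0,0.004, 0.0055,0,0.0095,0,0,0,0.004, 0.0055,0,0.0095,0,0,0,0.004]' 50; python3 - <<'E'
from h import *
step([.615-.1187,.05,.181],180); print(sense()["torque"].round(2))
d=save("side","pics/s10.png")["color"][165:245,290:370];cv2.imwrite("pics/s10z.png",cv2.resize(d,None,fx=7.5,fy=7.5,interpolation=cv2.INTER_CUBIC))
E
```

```text
clock: 7.75
eef_pos: [0.4978, 0.0494, 0.1834]
tool_rot: [0.0, 1.0, 0.0, 0.0]
force: [-0.2, -0.8, -1.8]
width: 0.111
shift mm [1.5 0.6 2.4] turn [ 0.    0.   -0.05] at [0.4978 0.0494 0.1834] t 7.75 F [-0.2 -0.8 -1.8] w 0.111
[ 0.    0.07 -0.01]
```

View pics/s10z.png

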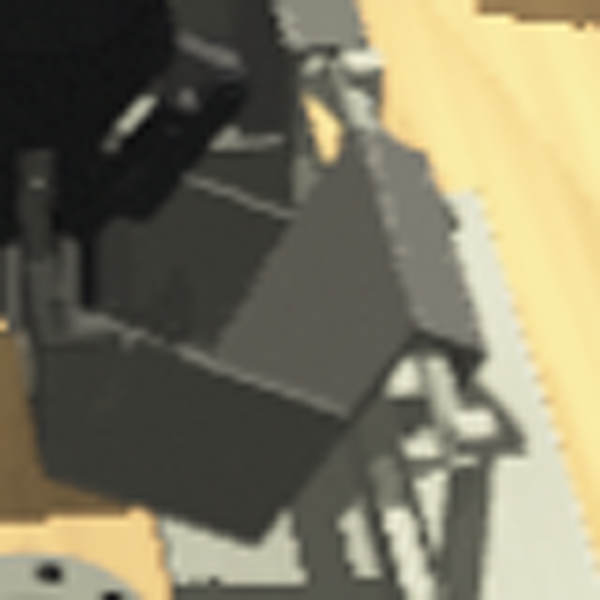

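```bash
python3 -m handwheel '[0.001,0,0.0015,0,0,0,0.004, 0.0015,0,0.003,0,0,0,0.004, 0.0015,0,0.003,0,0,0,0.004, 0.0015,0,0.003,0,0,0,0.004]' 50; python3 - <<'E'
from h import *
step([.615-.1187,.05,.181],180); print(sense()["torque"].round(2))
E
```

```text
clock: 8.2
eef_pos: [0.4965, 0.0495, 0.1806]
tool_rot: [0.001, 1.0, 0.0, 0.0]
force: [1.0, -0.1, 0.1]
width: 0.109
shift mm [ 0.2  0.5 -0.4] turn [ 0.01  0.04 -0.06] at [0.4965 0.0495 0.1806] t 8.2 F [ 1.  -0.1  0.1] w 0.109
[-0.04 -0.21 -0.02]
```

Contact is just starting. Lowering the bin about the rail to the pin, from about 30° to 22.5°.

```bash
python3 -m handwheel '[0,0,0.002,0,-1,0,0.004, 0,0,0.0042,0,-2,0,0.004, 0,0,0.0063,0,-3,0,0.004, 0,0,0.0083,0,-4,0,0.004, -0.0005,0,0.0104,0,-5,0,0.004, -0.0007,0,0.0125,0,-6,0,0.004, -0.001,0,0.0145,0,-7,0,0.004, -0.001,0,0.0145,0,-7,0,0.004]' 50; python3 - <<'E'
from h import *
step([.496,.05,.166],180,-7); print(sense()["torque"].round(2))
d=save("side","pics/s11.png")["color"][165:245,290:370];cv2.imwrite("pics/s11z.png",cv2.resize(d,None,fx=7.5,fy=7.5,interpolation=cv2.INTER_CUBIC))
E
```

```text
clock: 9.0
eef_pos: [0.4968, 0.0493, 0.1661]
tool_rot: [0.0, 0.998, 0.0, 0.062]
force: [-1.8, -0.5, 3.7]
width: 0.11
shift mm [ 0.8  0.7 -0. ] turn [-0.    0.06 -0.04] at [0.4968 0.0493 0.1661] t 9.0 F [-1.8 -0.5  3.7] w 0.11
[-0.06  0.85  0.02]
```

View pics/s11z.png

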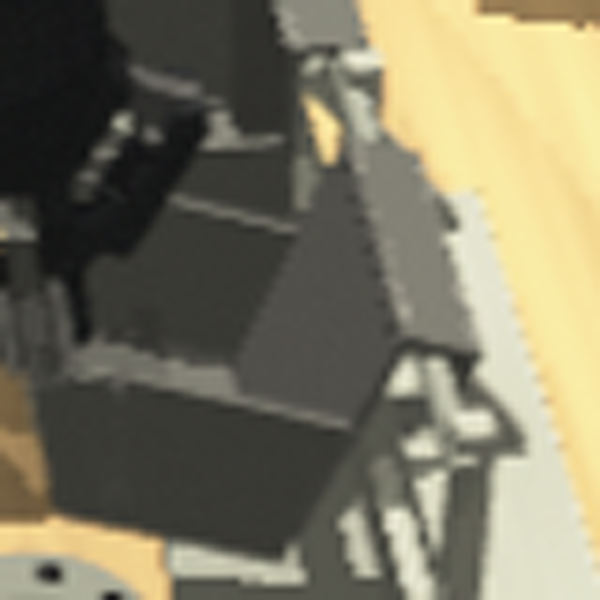

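```bash
python3 -m handwheel '[0,0,0,0,0,0,0.012, 0,0,0,0,0,0,0.016, 0,0,0,0,0,0,0.022, 0,0,0,0,0,0,0.03, 0,0,0,0,0,0,0.04, 0,0,0,0,0,0,0.04]'; python3 - <<'E'
from h import *
step([.496,.05,.166],180,-7)
d=save("side","pics/s12.png")["color"][165:245,290:370];cv2.imwrite("pics/s12z.png",cv2.resize(d,None,fx=7.5,fy=7.5,interpolation=cv2.INTER_CUBIC))
d=save("wrist","pics/w12.png")
E
```

```text
clock: 9.65
eef_pos: [0.4973, 0.0494, 0.1657]
tool_rot: [0.001, 0.998, -0.0, 0.061]
force: [0.1, -0.2, 0.5]
width: 0.469
shift mm [ 1.2  0.6 -0.4] turn [-0.01 -0.01 -0.07] at [0.4973 0.0494 0.1657] t 9.65 F [ 0.1 -0.2  0.5] w 0.469
```

View pics/s12z.png

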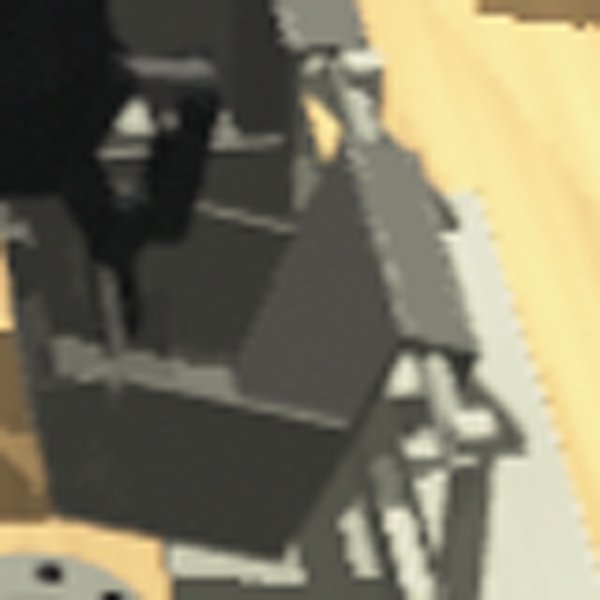

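View pics/w12.png

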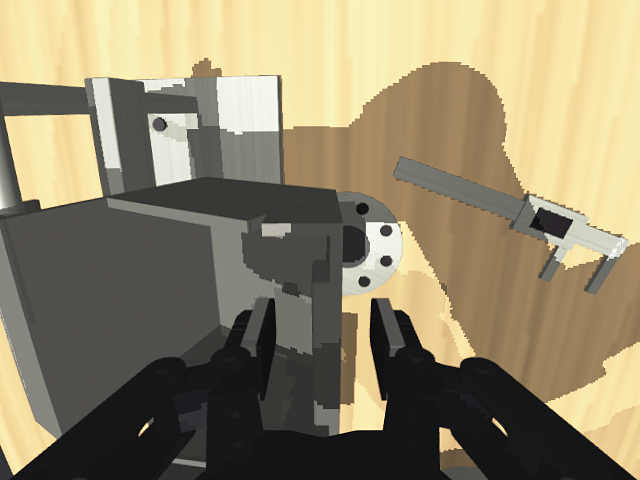

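The bin stays leaning and the jaws are free: pads at columns 262 and 385, bar at about 325. Withdrawing along the fingers.

```bash
python3 -m handwheel '[0,0,-0.008,0,0,0,0.04, 0,0,-0.022,0,0,0,0.04, 0,0,-0.04,0,0,0,0.04, 0,0,-0.055,0,0,0,0.03, 0,0,-0.06,0,3,0,0.015, 0,0,-0.062,0,7,0,0, 0,0,-0.062,0,7,0,0, 0,0,-0.062,0,7,0,0]'; python3 - <<'E'
from h import *
step([.496,.05,.22],180,0)
d=save("side","pics/s13.png")["color"][150:250,260:380];cv2.imwrite("pics/s13z.png",cv2.resize(d,None,fx=6,fy=6,interpolation=cv2.INTER_CUBIC))
d=save("wrist","pics/w13.png")
E
```

```text
clock: 10.55
eef_pos: [0.49, 0.0494, 0.2276]
tool_rot: [0.001, 1.0, -0.0, 0.001]
force: [-0.3, -0.7, 0.9]
width: 0.0
shift mm [-5.9  0.6  7.6] turn [-0.    0.07 -0.09] at [0.49   0.0494 0.2276] t 10.55 F [-0.3 -0.7  0.9] w 0.0
```

View pics/s13z.png

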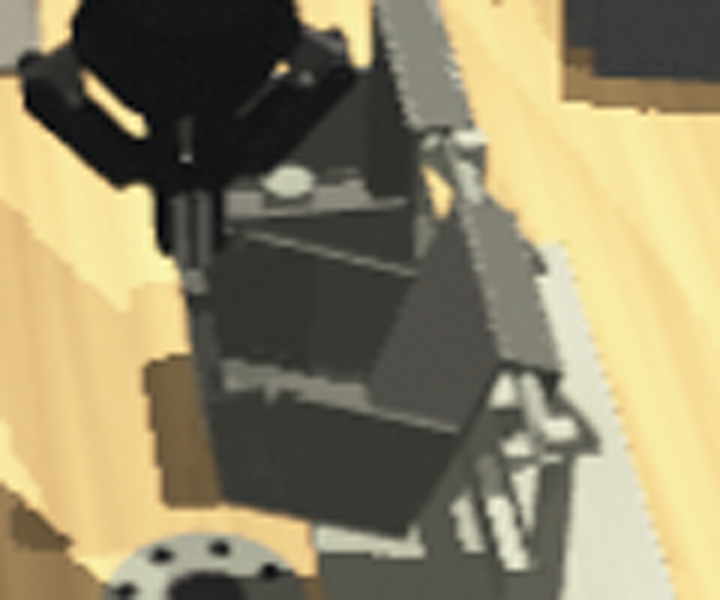

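View pics/w13.png

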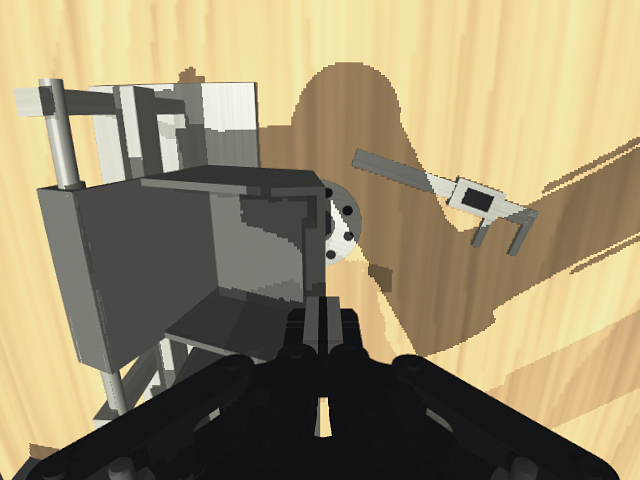

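The bin hangs on the rail leaning on the pin, and the slot ends and rail are visible at (65,180) and (112,375) in the wrist view. The grip bar is at about column 312. Next I move the shut fingertips over the bar top.

```bash
python3 -m handwheel '[-0.005,0,0.01,0,0,0,0, -0.005,0,0.024,0,0,0,0, -0.005,0,0.031,0,0,0,0, -0.005,0,0.034,0,0,0,0, -0.005,0,0.037,0,0,0,0, -0.005,0,0.04,0,0,0,0, -0.005,0,0.04,0,0,0,0]' 60; python3 - <<'E'
from h import *
step([.4955,.05,.15],180,0)
d=save("side","pics/s14.png")["color"][150:250,260:380];cv2.imwrite("pics/s14z.png",cv2.resize(d,None,fx=6,fy=6,interpolation=cv2.INTER_CUBIC))
E
```

```text
clock: 11.35
eef_pos: [0.4946, 0.0493, 0.1875]
tool_rot: [0.001, 1.0, -0.0, -0.0]
force: [-1.4, -0.8, 1.1]
width: -0.002
shift mm [-0.9  0.7 37.5] turn [-0.01 -0.   -0.06] at [0.4946 0.0493 0.1875] t 11.35 F [-1.4 -0.8  1.1] w -0.002
```

View pics/s14z.png

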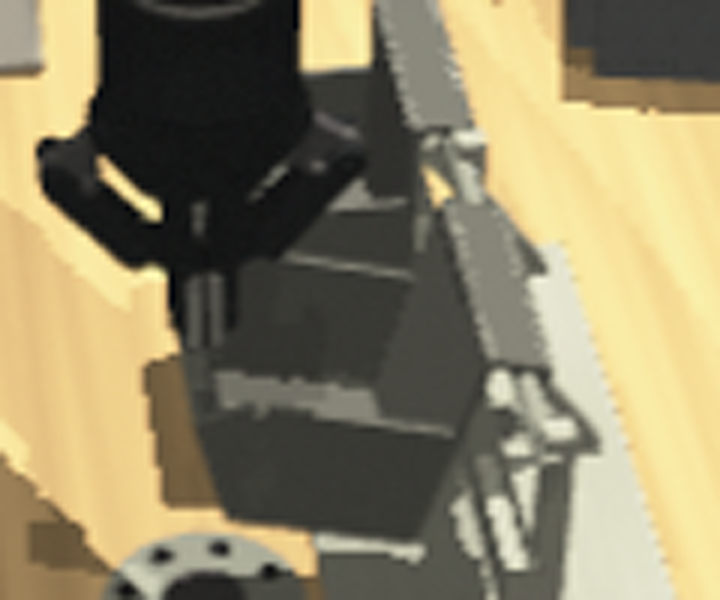

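The bin is already swinging down under the fingertips with only a few N. Continuing.

```bash
python3 -m handwheel '[0,0,0.005,0,0,0,0, 0,0,0.01,0,0,0,0, -0.001,0,0.015,0,0,0,0, -0.001,0,0.02,0,0,0,0, -0.001,0,0.025,0,0,0,0, -0.002,0,0.03,0,0,0,0, -0.002,0,0.034,0,0,0,0, -0.002,0,0.034,0,0,0,0]' 60; python3 - <<'E'
from h import *
step([.4965,.05,.15],180,0)
d=save("side","pics/s15.png")["color"][150:250,260:380];cv2.imwrite("pics/s15z.png",cv2.resize(d,None,fx=6,fy=6,interpolation=cv2.INTER_CUBIC))
E
```

```text
clock: 12.2
eef_pos: [0.4964, 0.0494, 0.1526]
tool_rot: [0.001, 1.0, -0.0, -0.001]
force: [1.1, 0.1, 0.6]
width: -0.002
shift mm [-0.1  0.6  2.6] turn [-0.01 -0.06 -0.06] at [0.4964 0.0494 0.1526] t 12.2 F [1.1 0.1 0.6] w -0.002
```

View pics/s15z.png

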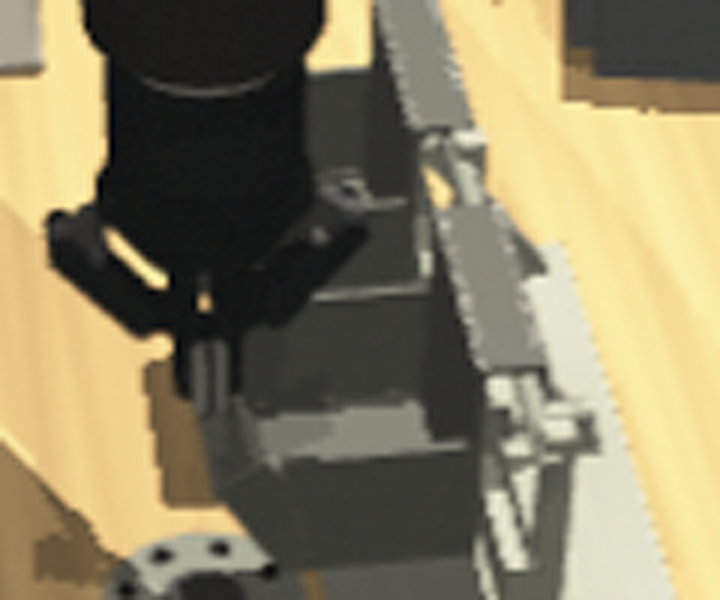

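Nearly flat. I'll press the last millimetres and watch the force.

```bash
python3 -m handwheel '[0,0,0.002,0,0,0,0, 0,0,0.004,0,0,0,0, 0,0,0.005,0,0,0,0, 0,0,0.005,0,0,0,0]' 60; python3 - <<'E'
from h import *
step([.4965,.05,.15],180,0)
E
```

```text
clock: 12.65
eef_pos: [0.4967, 0.0493, 0.1518]
tool_rot: [0.0, 1.0, 0.0, 0.001]
force: [-9.3, 1.0, 17.0]
width: 0.002
shift mm [0.2 0.7 1.8] turn [ 0.    0.1  -0.02] at [0.4967 0.0493 0.1518] t 12.65 F [-9.3  1.  17. ] w 0.002
```

It stopped hard at 17 N, so the bin is seated. Withdrawing to look.

```bash
python3 -m handwheel '[0,0,-0.006,0,0,0,0, 0,0,-0.02,0,0,0,0, 0,0,-0.05,0,0,0,0, 0,0,-0.09,0,0,0,0, 0.02,-0.03,-0.13,0,0,0,0, 0.06,-0.07,-0.15,0,0,0,0, 0.1,-0.11,-0.15,0,0,0,0, 0.14,-0.15,-0.15,0,0,0,0]'; python3 -m handwheel '[0.02,-0.04,0,0,0,0,0, 0.02,-0.08,0,0,0,0,0, 0.02,-0.1,0,0,0,0,0, 0.02,-0.1,0,0,0,0,0]'; python3 - <<'E'
from h import *
d=save("top","pics/t16.png")["color"][165:275,225:345];cv2.imwrite("pics/t16z.png",cv2.resize(d,None,fx=5.4,fy=5.4,interpolation=cv2.INTER_CUBIC))
d=save("side","pics/s16.png")["color"][150:250,260:380];cv2.imwrite("pics/s16z.png",cv2.resize(d,None,fx=6,fy=6,interpolation=cv2.INTER_CUBIC))
E
```

```text
clock: 13.45
eef_pos: [0.3733, -0.0832, 0.2988]
tool_rot: [0.0, 1.0, 0.0, 0.0]
force: [0.3, -0.3, -0.3]
width: -0.002
clock: 13.85
eef_pos: [0.3537, -0.1841, 0.2977]
tool_rot: [0.002, 1.0, 0.0, -0.001]
force: [0.1, 0.1, -1.0]
width: 0.0
```

View pics/t16z.png

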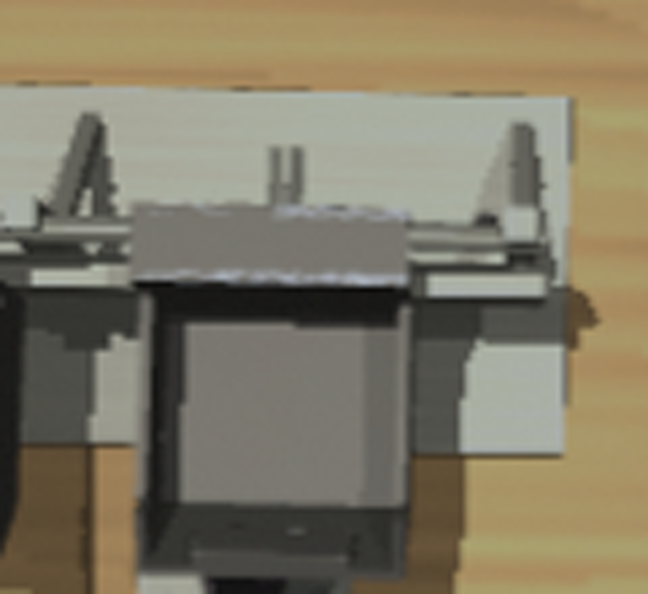

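View pics/s16z.png

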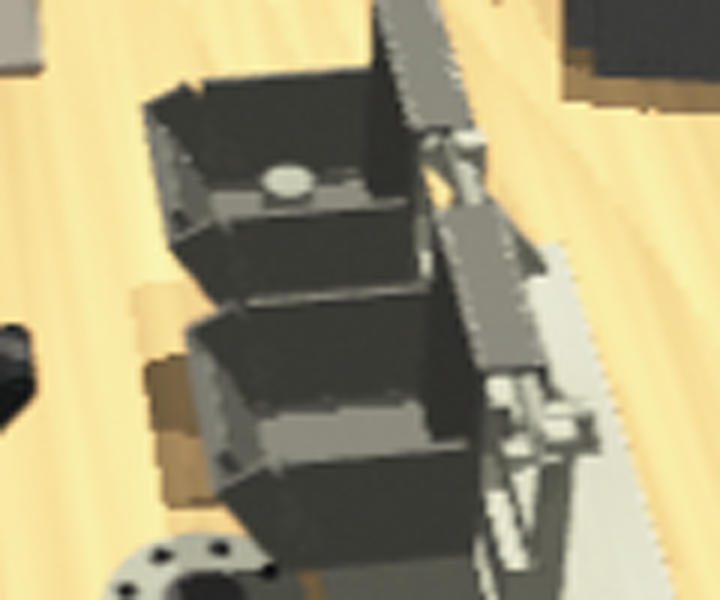

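View pics/t16.png

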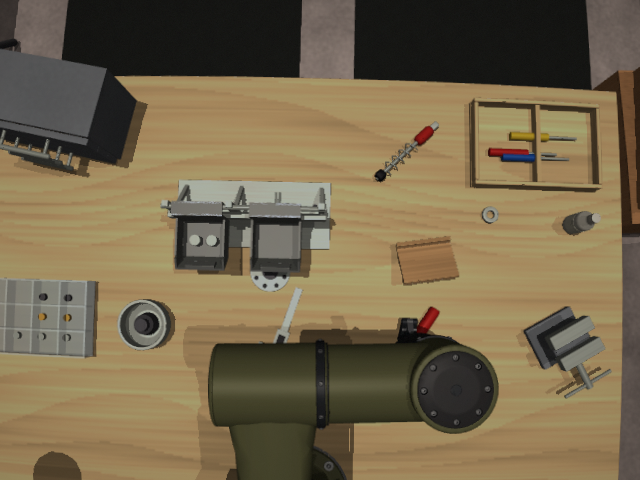

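```bash
sed -e 's/t6.npz/t16.npz/;s/s6.npz/s16.npz/' fit6.py | python3 -c "
import sys;src=sys.stdin.read().split('\n')
o=[]
for l in src:
    if l.startswith('tm='): l='tm=np.array([[64,50,70],[64,-50,70],[36,50,70],[36,-50,70],[-67.5,50,17.6],[-67.5,-50,17.6]])/1e3'
    if l.startswith('tp='): l='tp=px([(133,207),(408,215),(133,280),(408,283),(137,572),(407,578)],(225,165),5.4)'
    if l.startswith('sm='): l='sm=np.array([[36,50,70],[36,-50,70],[64,-50,70],[-40,-50,-30],[40,-50,-30],[-67.5,50,17.6],[-67.5,-50,17.6]])/1e3'
    if l.startswith('sp='): l='sp=px([(440,205),(478,368),(547,370),(275,567),(478,555),(187,330),(220,495)],(260,150),6)'
    if l.startswith('print(\"rail'): continue
    if '.52,.05' in l: l=l.replace('.52,0]','0,0]')
    o.append(l)
open('fit16.py','w').write('\n'.join(o))"; python3 fit16.py; python3 - <<'E'
from h import *
d=np.load("pics/t16.npz"); P=cloud(d)
def px(l,o,s): return (np.array(l)+.5)/s-.5+np.array(o)
print("pin tail end", atz(d,px([(286,150)],(225,165),5.4),.115))
q=P.reshape(-1,3)
m=(abs(q[:,0]-.54)<.025)&(abs(q[:,1]-.05)<.03)&(q[:,2]>.06)&(q[:,2]<.13); q=q[m]
A=np.c_[q[:,:2],np.ones(len(q))]; c=np.linalg.lstsq(A,q[:,2],rcond=None)[0]; print("floor slope x,y deg",np.degrees(np.arctan(c[:2])),"z",np.median(q[:,2]),len(q))
print(sense()["clock"])
E
```

```text
bin mid [0.55994431 0.05039249 0.11917916] yaw,tilt,roll deg [-0.07294112 -0.45661471  0.24198133]
[[-0.1 -1.2]
 [ 0.6 -1.4]
 [-0.6 -0.3]
 [ 0.2  0.4]
 [-0.  -0. ]
 [-0.3  0.1]] [[-1.3  0.4]
 [-0.1  0.5]
 [ 0.3 -1. ]
 [ 1.   1.1]
 [-0.2 -0.2]
 [-1.1 -0.3]
 [-1.4  0.1]]
grip [0.50216166 0.05042128 0.1293189 ] lip [0.60945623 0.05007183 0.18057514]
pin tail end [[0.65578663 0.05110614 0.115     ]]
floor slope x,y deg [-3.61023407  0.08758928] z 0.09387765708742579 671
13.95
```

The corner fit says flat (tilt -0.5°), but the depth slope of the floor says 3.6°. I'll compare it against the neighbouring bin, which is known to hang flat, in both cameras.

```bash
python3 - <<'E'
from h import *
for n in("t16","s16","top0"):
    d=np.load(f"pics/{n}.npz"); q=cloud(d).reshape(-1,3)
    for nm,yc in(("ours",.05),("neigh",.23)):
        m=(abs(q[:,0]-.55)<.03)&(abs(q[:,1]-yc)<.035)&(q[:,2]>.06)&(q[:,2]<.115)
        a=q[m]
        if len(a)>50:
            A=np.c_[a[:,:2]-[.55,yc],np.ones(len(a))]; k=np.ones(len(a),bool)
            for _ in range(6):
                c=np.linalg.lstsq(A[k],a[k,2],rcond=None)[0]; r=a[:,2]-A@c; k=abs(r)<2.5*max(.002,np.median(abs(r[k])))
            print(n,nm,"floor slope deg",np.degrees(np.arctan(c[:2])).round(2),"z",c[2].round(4),k.sum())
        m=(q[:,0]<.53)&(q[:,0]>.47)&(abs(q[:,1]-yc)<.025)&(q[:,2]>.1)&(q[:,2]<.17); a=q[m]
        if len(a)>10: t=a[a[:,2]>np.percentile(a[:,2],85)]; print("   bar top z",np.percentile(a[:,2],[50,90,97]).round(4),"x",np.median(t[:,0]).round(4),len(a))
        m=(q[:,0]>.585)&(q[:,0]<.64)&(abs(q[:,1]-yc)<.045)&(q[:,2]>.18); a=q[m]
        if len(a)>10: 
            c=np.polyfit(a[:,0],a[:,2],1); print("   lip top slope",np.degrees(np.arctan(c[0])).round(1),"z",np.median(a[:,2]).round(4),"x range",np.percentile(a[:,0],[2,98]).round(4))
E
```

```text
t16 ours floor slope deg [-0.31 -0.08] z 0.0935 917
   bar top z [0.1357 0.1415 0.1434] x 0.4983 288
   lip top slope 1.9 z 0.1896 x range [0.5946 0.6222]
t16 neigh floor slope deg [0.   0.59] z 0.0936 592
   bar top z [0.1345 0.1444 0.1489] x 0.511 355
   lip top slope 1.9 z 0.1894 x range [0.5953 0.6231]
s16 ours floor slope deg [-0.71 -2.11] z 0.0944 139
   bar top z [0.1373 0.1422 0.1437] x 0.5014 111
   lip top slope 3.0 z 0.1892 x range [0.5945 0.6222]
s16 neigh floor slope deg [ 5.32 -4.9 ] z 0.1038 254
   bar top z [0.1328 0.1435 0.1484] x 0.5147 187
   lip top slope 2.9 z 0.1894 x range [0.5943 0.6226]
   lip top slope -3.6 z 0.1845 x range [0.6088 0.6185]
top0 neigh floor slope deg [-0.25  0.74] z 0.0936 580
   bar top z [0.1344 0.1441 0.1483] x 0.5093 351
   lip top slope 2.3 z 0.1895 x range [0.5952 0.6231]
```

The robust floor slope is -0.3° (neighbour 0.0°). Floor height, lip slope and lip position all match the neighbour, so the bin is flat; the 3.6° came from outliers in the first fit. The bystanders in view look where they were and the arm is clear.

```bash
python3 - <<'E'
from h import *
s=sense(); print(s["clock"],s["eef_pos"].round(3),s["force"].round(1),abs(s["joint_velocities"]).max().round(4))
print(close_job())
E
```

```text
13.95 [ 0.354 -0.182  0.298] [ 0.8  0.1 -0. ] 0.0305
the job is handed in; nothing more can be done
None
```

The bin is hanging flat on the rail in the free bay, and I handed the job in at about 14 s on the robot's clock. I pinched it by the grip bar and hooked it on the rail while it was still tilted about 30°. Then I lowered it onto the catch pin, let go, and pressed the front edge down with the shut fingers until it stopped hard at about 17 N.

**Final checks:**
- **Position and tilt:** the bin's tilt is within about 0.5° of level. The middle of its lip is within about 1 mm of the bay's middle and of the rail's height, and about 6 mm in front of the rail axis. Its floor and lip match the neighbouring bin to about 1 mm.
- **Catch pin:** I could not see its front face behind the bin, so I judged it home from the bin lying flat and the pin's tail showing behind the rack.
- **Other things on the bench:** the ones I could see in the last top picture looked unmoved, but the arm hid part of the gauge and screwdriver. I compared them by eye only.
- **Robot:** the gripper was well clear of everything when I handed in.

**Check that disagreed:** a first rough fit of the floor in the depth picture gave 3.6° of tilt. Refitting without outliers gave -0.3°, against 0.0° for the neighbouring bin by the same method, so I took the bin as flat. The side camera's floor fit was too noisy to use.

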